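Set out the water-filtration station

TASK

Set out the filtration station: centre the steel flange on the tripod stand, neck up, and stand the blue beaker in the middle of the stirrer plate. Stand the orange rack on the bench midway between tripod and stirrer, its long side along the line joining them, then stand the amber bottle in front of the middle of the rack, on the robot's side, leaving a gap of about 3 cm. Leave the green jar where it is.

Things in the scene. Friction and masses are not known exactly. Their poses are not given: they have to be found in the camera images.
- flange_center (a point): loose bare-steel filter top flange, 0.40 kg: a disc 90 mm across and 12 mm thick with a round upright neck 32 mm across in the middle (a thin red ring round its foot, black top), 62 mm high in all; grip it by the neck. The point is on its axis, 31 mm above its underside, i.e. on the neck.
- beaker_center (a point): loose straight-sided blue plastic beaker, open at the top, 60 mm across, 85 mm high, wall 3 mm, 0.09 kg. The point is on its axis, half-way up (42.5 mm above its underside).
- rack_center (a point): loose orange tube rack holding 12 white-capped tubes that are fixed in it: 44 mm (its x axis) by 100 mm (its y axis, the long side); orange body 56 mm high, 72 mm with the caps, 0.22 kg. The point is its centre, 36 mm above its underside; z up. Either end may face either way.
- amber_center (a point): loose round amber glass bottle with white cap, 48 mm across, 110 mm high with narrower neck and cap, 0.16 kg; its side is straight up to about 65 mm. The point is on its axis, half-way up (55 mm above its underside).
- green_center (a point): loose round green glass jar with black cap, 44 mm across, 100 mm high; not part of the job, to be left where it stands. The point is on its axis, half-way up (50 mm).
- stand: fixed tripod filter stand: three short blue legs carrying a flat round steel plate 110 mm across with a white filter paper on it, whose top is 90 mm above the bench; 148 mm across at the feet (white tips). Origin on its axis at bench level. The line to the stirrer's centre runs along its y axis (either way); its x axis points away from the robot.
- stirrer: fixed round magnetic stirrer: white body 120 mm across with a flat round dark plate 108 mm across, whose top is 55 mm above the bench; black knob on the side. Origin on its axis at bench level. It stands 335 to 345 mm from the tripod, centre to centre, to the tripod's left or right.
Mind the look-alikes: they are no part of the job. Leave any yellow look-alike of the stand alone.

How it is judged:
By the outcome, as a careful person would: the job done as asked, in the order asked, and still so for the second after the job is handed in, with the robot touching nothing.
It also fails if it takes over 118 s, if anything falls off the work surface, if the arm or the gripper's body presses on something with over 40 N, if the wrist force passes 120 N, or if a joint passes its speed limit or range.

ROBOT

A 7-joint arm with a two-finger parallel gripper is mounted at the origin on the work surface. World frame = base frame: x ahead of the robot, y to its left, z up, the work surface at z = 0. Lengths are in m, angles in rad, forces in N, time in s.
With the tool pointing down it reaches from about 0.425 to 0.925 m from the base axis. Payload 6.8 kg.
Tool frame: the origin (TCP) lies on the mounting face of the last link; the fingertips stand 173 mm ahead of it and the grasp point (between the pads) lies 155 mm ahead of it; z points along the fingers, y is the line along which they close (so a half turn about z gives the same grasp; the last joint's range is limited). The gripper opens to 85 mm and grips with 20 to 120 N. Pads are 22 mm wide; open, the fingers measure 114 mm over their backs; the gripper's body (76 mm by 85 mm) begins 54 mm behind the grasp point. The pads swing forward as they close: fully open they stand 13 mm farther back than shut.
Start: joints at [1.067, 0.477, 0.022, 1.555, -0.011, 1.109, -0.083], TCP at [0.26, -0.623, 0.405] pointing down, gripper open.
Joint ranges: [-2.96, 2.96], [-0.34, 2.1], [-1.41, 1.46], [0.24, 2.44], [-1.37, 4.51], [0.17, 1.92], [-2.96, 2.96]. Speed limits (rad/s): [2.39, 2.39, 3.14, 3.14, 3.14, 3.14, 3.14].

INTERFACE

Orientations are given as a rotation vector (axis times angle).
In Python, from bench import r gives the robot as it stands.
- The arm moves only by the tool carry_out, never from a script. Its argument "moves" is a list of rows, each a list of 5 numbers: the shift along the tool's x, y, z in m, then the turn about the tool's z in rad, then the finger opening in m, from 0 to 0.0854. In form: [[dx, dy, dz, roll, claw], ...]. A call has exactly 8 rows; each row is the pose to reach, as a shift and turn from the pose commanded when the call began, along the tool's axes at that moment; what a row does not reach only later rows make up. A row lasts 1/10 s, in which the tool goes at most 50 mm and 8.59 degrees, less where a joint would pass 70% of its speed; a pose out of reach is approached as far as the arm can. A call with a gripper value outside its range is refused whole. The fingers move at their own pace and stop on an object; "force" is the grip in N (left out, the last holds). Time passes only in rows, so rows that repeat a pose let the fingers close, or fill a call up. It gives the time, the measured TCP pose, the force, the opening and the grip force at its end, in the units of the state.
- r.get_obs(): the state, without advancing time (a new reading comes with each control period).
- r.grab_frame(name): name is "scene" or "top" or "wrist"; returns the picture (400x640x3 uint8, red, green, blue); there is no depth.
- r.calibration(name): a dict with "fx", "fy", "cx", "cy" (pixels), "rvec" (rotation vector, rad) and "tvec" (3), from world to camera coordinates, as OpenCV has them. Camera axes: x right, y down, z forward; pixel columns grow to the right and rows downward; lengths in m; the calibration is good to about 2 mm. A picture is of the moment at which its call begins: read the wrist's pose just before it. calibration takes no time and is no camera call; for the wrist camera it gives the pose at the moment of the call.
- r.hand_in(): hands the job in; it is judged then, once.
The state is a dict: "clock": time; "joints": joint angles; "qvel": joint speeds; "tau": joint torques, N m; "tcp_pos": TCP position; "orientation": TCP orientation; "contact_force": force on the tool from outside, world axes, zero at the start; "moment": the same for the moment, N m; "grip_width": finger opening in m; "gripper_force": force on a finger pad.
Only numpy, scipy, OpenCV 4.12 (cv2) and the standard library are available. Lean on these libraries where they do the work, as an engineer would, in place of code of your own. Each camera call takes 0.05 s, during which the arm holds its last target. There are 200 camera calls.

## Working session

There is one attempt and no reset: what is moved stays moved. The work goes in short steps, Python scripts to look and compute and a tool call to move; the robot and the scene stay as the last step left them, time stands still between calls to the robot, and variables do not carry over. Pictures are saved under pics/ and viewed, at most 14 in all, crops included, and the job is handed in when it is done.

Besides the shell and the picture viewer there is one more tool, called after "Emit:" in YAML: its name, and indented under it one key for each argument. carry_out: Moves the arm, as the interface text tells. Its arguments: {"type":"object","properties":{"moves":{"type":"array","items":{"type":"array","items":{"type":"number"}}},"force":{"type":"number"}},"required":["moves"]}

```bash
mkdir -p pics; ls; python3 - <<'E'
from bench import r
import cv2
o=r.get_obs(); print(o)
for n in("scene","top"):
    c=r.calibration(n);print(n,c)
    cv2.imwrite(f"pics/{n}0.png",r.grab_frame(n)[:,:,::-1])
E
```

```text
pics
{'clock': 0.0, 'joints': array([ 1.06686259,  0.47778549,  0.02238094,  1.55644449, -0.0114843 ,
        1.10926358, -0.08309285]), 'qvel': array([-7.20354664e-05,  1.90621184e-03, -1.24024122e-03, -9.17609043e-05,
        1.71055337e-03,  3.89595887e-04,  1.75564453e-03]), 'tau': array([-1.14070635e-04, -5.96453762e+01,  1.60783432e+00, -2.81201345e+01,
        1.24856411e-02,  9.33278556e-03, -1.89495915e-05]), 'tcp_pos': array([ 0.26014699, -0.62256371,  0.40373897]), 'orientation': array([-3.07859873e+00, -6.17387754e-01,  7.96934310e-04]), 'contact_force': array([ 0.16786113, -0.34203876, -0.88967077]), 'moment': array([ 0.00554077, -0.01511189, -0.07353328]), 'gripper_force': 0.0, 'grip_width': 0.0853341911724704}
scene {'fx': 474.63021887854364, 'fy': 474.63021887854364, 'cx': 319.2272381775723, 'cy': 195.73037851241463, 'rvec': array([ 1.2031503 ,  2.31539097, -0.94862423]), 'tvec': array([ 0.34549258, -0.19016272,  1.96136601])}
top {'fx': 435.78764059620227, 'fy': 435.78764059620227, 'cx': 319.92017328560354, 'cy': 200.5984305972805, 'rvec': array([ 2.15089151, -2.19792074,  0.10173999]), 'tvec': array([-0.09287579,  0.48848785,  1.20436038])}
```

View pics/scene0.png

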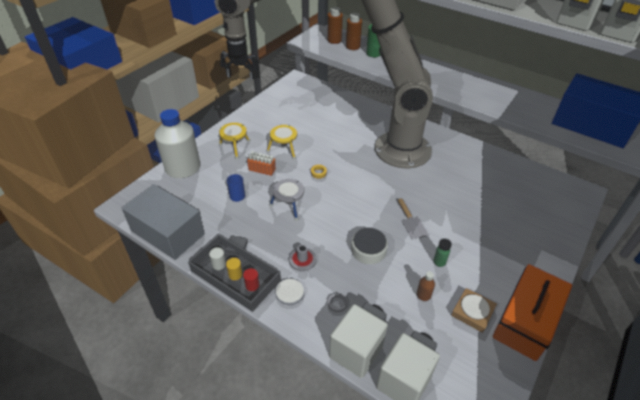

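View pics/top0.png

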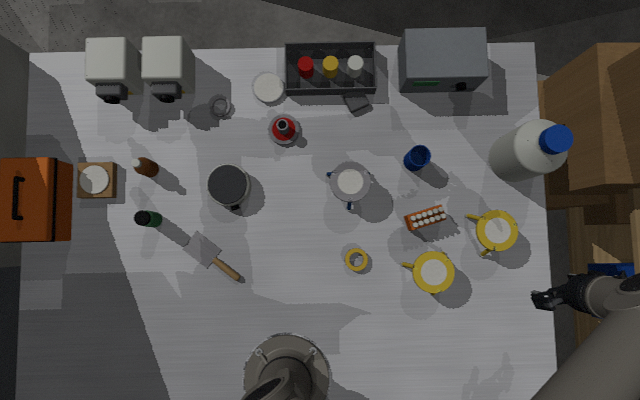

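The top view shows the flange (284,128), stirrer (229,186), tripod (349,183), beaker (417,158), rack (427,217), amber (146,167), green (148,219), and two yellow look-alike stands on the right. I'll enlarge it to pin these down.

```bash
cat > h.py <<'E'
import numpy as np, cv2
from bench import r
def ray(c,u,v):
    R=cv2.Rodrigues(np.array(c["rvec"]))[0]; t=np.array(c["tvec"])
    d=R.T@np.array([(u-c["cx"])/c["fx"],(v-c["cy"])/c["fy"],1]); return -R.T@t,d
def at(c,u,v,z):
    o,d=ray(c,u,v); return o+d*(z-o[2])/d[2]
def proj(c,p):
    K=np.array([[c["fx"],0,c["cx"]],[0,c["fy"],c["cy"]],[0,0,1.]])
    return cv2.projectPoints(np.array(p,float).reshape(-1,3),np.array(c["rvec"]),np.array(c["tvec"]),K,None)[0].reshape(-1,2)
def circ(x,y,z,rad):
    a=np.linspace(0,2*np.pi,60); return np.c_[x+rad*np.cos(a),y+rad*np.sin(a),0*a+z]
def draw(im,c,pts,col,s=1,o=(0,0)):
    p=(proj(c,pts)-o)*s; cv2.polylines(im,[np.round(p*8).astype(int)],True,col,1,cv2.LINE_AA,3)
def local(p):
    "world point -> shift in tool axes from current tcp"
    s=r.get_obs(); return cv2.Rodrigues(s["orientation"])[0].T@(np.array(p)-s["tcp_pos"])
E
python3 - <<'E'
from h import *
c=r.calibration("top"); im=cv2.imread("pics/top0.png")
for n,u,v,z in [("flange",282,127,.062),("stirrer",228,185,.055),("stand",350,182,.09),("amber",146,168,.05),("green",150,219,.05),("beaker",418,157,.085),("rack",427.5,216.5,.072)]:
    print(n,at(c,u,v,z).round(3))
a=cv2.resize(im[90:270,260:480],None,fx=3.6,fy=3.6,interpolation=cv2.INTER_CUBIC)[:600]
cv2.imwrite("pics/a.png",cv2.resize(im[95:255,120:250],None,fx=3.6,fy=3.6,interpolation=2)); cv2.imwrite("pics/b.png",cv2.resize(im[100:240,260:470],None,fx=3.8,fy=3.8,interpolation=2))
E
```

```text
flange [ 0.69  -0.003  0.062]
stirrer [0.532 0.148 0.055]
stand [ 0.528 -0.185  0.09 ]
amber [0.585 0.377 0.05 ]
green [0.443 0.363 0.05 ]
beaker [ 0.593 -0.37   0.085]
rack [ 0.433 -0.392  0.072]
```

View pics/b.png

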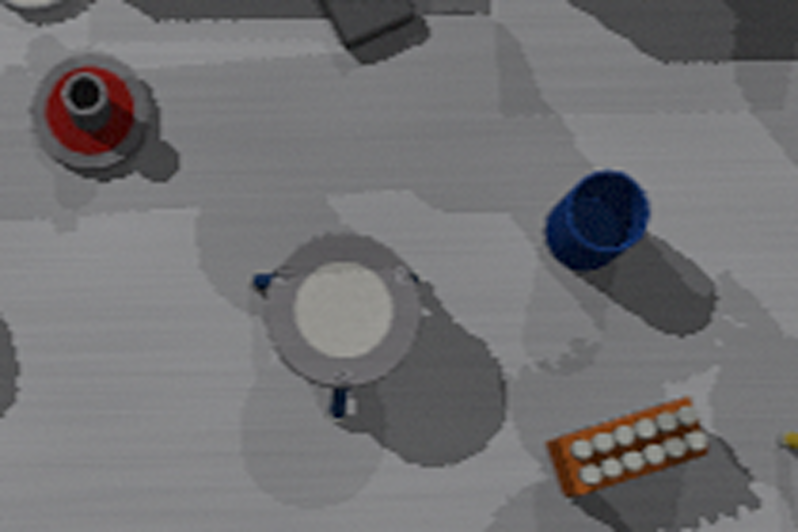

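View pics/a.png

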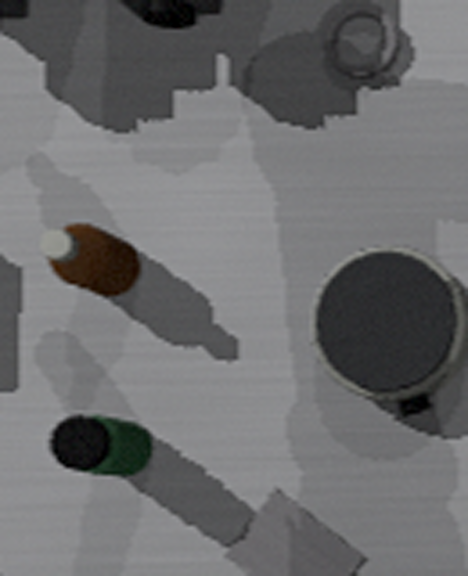

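```bash
cat >> h.py <<'E'
def goal(x,y,z,yaw=None):
    "grasp point to x,y,z; yaw = heading of tool y line (mod pi), deg"
    s=r.get_obs(); R=cv2.Rodrigues(s["orientation"])[0]
    d=R.T@(np.array([x,y,z+.155])-s["tcp_pos"]); roll=0
    cur=np.degrees(np.arctan2(R[1,1],R[0,1]))
    if yaw is not None: roll=-np.radians((yaw-cur+90)%180-90)
    print("shift",d.round(4),"roll",round(roll,3),"ycur",cur.round(1),"tilt",R[:,2].round(4),"q7",s["joints"][6].round(2),"t",round(s["clock"],2))
E
python3 - <<'E'
from h import *
c=r.calibration("top")
for n,u,v,z in [("flange",282.6,125,.062),("stirrer",227.8,184.4,.055),("stand",350.3,181.3,.09),("amber",135.6,162.8,.11),("green",142.2,217.8,.1),("beaker",418.7,156.6,.085),("rack",428.7,216.8,.072)]:
    print(n,at(c,u,v,z).round(3))
d=(at(c,260+692/3.8,100+427/3.8,.072)-at(c,260+587/3.8,100+462/3.8,.072));print("rack dir",np.degrees(np.arctan2(d[1],d[0])),np.linalg.norm(d))
print(r.calibration("wrist"),r.get_obs()["tcp_pos"])
goal(.60,-.01,.245)
E
```

```text
flange [ 0.695 -0.005  0.062]
stirrer [0.534 0.149 0.055]
stand [ 0.53  -0.186  0.09 ]
amber [0.589 0.38  0.11 ]
green [0.444 0.365 0.1  ]
beaker [ 0.594 -0.372  0.085]
rack [ 0.432 -0.395  0.072]
rack dir -72.92138973187774 0.07896495980402682
{'fx': 311.23799597893316, 'fy': 311.23799597893316, 'cx': 315.49313475596483, 'cy': 205.3329309321876, 'rvec': array([-2.39820799,  1.59513835,  0.2432213 ]), 'tvec': array([-0.67415273, -0.03924433,  0.37866426])} [ 0.2601705  -0.62258681  0.40383341]
shift [ 0.5498 -0.4342  0.0045] roll 0 ycur -67.3 tilt [-7.0e-04  1.5e-03 -1.0e+00] q7 -0.08 t 0.1
```

Emit:
carry_out:
  moves:
    - [0.042,-0.03,0,0,0.085]
    - [0.084,-0.06,0,0,0.085]
    - [0.126,-0.09,0,0,0.085]
    - [0.168,-0.12,0,0,0.085]
    - [0.205,-0.145,0,0,0.085]
    - [0.24,-0.17,0,0,0.085]
    - [0.275,-0.195,0,0,0.085]
    - [0.3,-0.215,0,0,0.085]
  force: 30

```text
clock: 0.9
tcp_pos: [0.4556, -0.3058, 0.4045]
orientation: [-3.079, -0.622, -0.0]
contact_force: [0.1, -0.1, 0.0]
grip_width: 0.085
gripper_force: 0.0
```

```bash
python3 - <<'E'
from h import *
s=r.get_obs();R=cv2.Rodrigues(s["orientation"])[0]
c=r.calibration("wrist");Rc=cv2.Rodrigues(c["rvec"])[0]
print("cam in tool",(R.T@(-Rc.T@c["tvec"]-s["tcp_pos"])).round(3),"axis",(R.T@Rc.T[:,2]).round(3), s["tcp_pos"])
im=r.grab_frame("wrist");cv2.imwrite("pics/w1.png",im[:,:,::-1])
goal(.695,-.005,.17)
print(proj(c,[[.53,-.186,.09]]))
E
```

```text
cam in tool [ 0.076 -0.001  0.031] axis [-0.297  0.002  0.955] [ 0.45559064 -0.30580138  0.40450836]
shift [ 0.334  -0.1786  0.081 ] roll 0 ycur -66.8 tilt [ 0.0015  0.0037 -1.    ] q7 -0.74 t 0.95
[[218.0986132   59.17516953]]
```

View pics/w1.png

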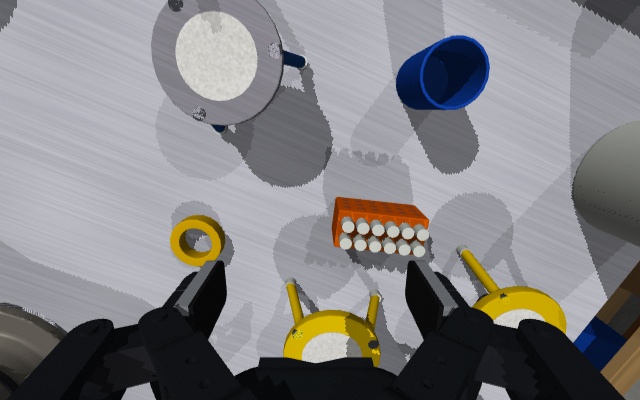

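Emit:
carry_out:
  moves:
    - [0.045,-0.022,0,0,0.085]
    - [0.09,-0.045,0.01,0,0.085]
    - [0.135,-0.068,0.02,0,0.085]
    - [0.18,-0.09,0.03,0,0.085]
    - [0.225,-0.115,0.04,0,0.085]
    - [0.265,-0.14,0.05,0,0.085]
    - [0.3,-0.16,0.06,0,0.085]
    - [0.334,-0.179,0.07,0,0.085]

```text
clock: 1.75
tcp_pos: [0.6943, -0.0125, 0.3336]
orientation: [-3.079, -0.62, 0.001]
contact_force: [1.2, -0.9, -0.2]
grip_width: 0.085
gripper_force: 0.0
```

```bash
python3 - <<'E'
from h import *
c=r.calibration("wrist")
im=r.grab_frame("wrist")[:,:,::-1].copy();cv2.imwrite("pics/w2r.png",im)
draw(im,c,circ(.695,-.005,.062,.016),(0,255,0));draw(im,c,circ(.695,-.005,.012,.045),(0,255,0))
cv2.imwrite("pics/w2.png",im)
goal(.695,-.005,.04)
E
```

```text
shift [-0.0012 -0.0002  0.1367] roll 0 ycur -66.8 tilt [-4.0e-04  5.7e-03 -1.0e+00] q7 -1.35 t 1.8
```

View pics/w2.png

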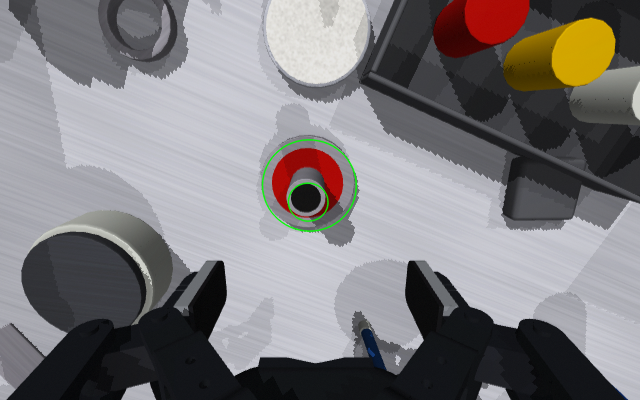

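Emit:
carry_out:
  moves:
    - [0.002,-0.001,0.035,0,0.085]
    - [0.002,-0.001,0.075,0,0.085]
    - [0.002,-0.001,0.11,0,0.085]
    - [0.002,-0.001,0.13,0,0.085]
    - [0.002,-0.001,0.137,0,0.085]
    - [0.002,-0.001,0.137,0,0.06]
    - [0.002,-0.001,0.137,0,0.04]
    - [0.002,-0.001,0.137,0,0.02]

```text
clock: 2.6
tcp_pos: [0.6954, -0.0125, 0.1996]
orientation: [-3.08, -0.618, -0.004]
contact_force: [-2.4, 3.1, 3.4]
grip_width: 0.0437
gripper_force: 2.0
```

Emit:
carry_out:
  moves:
    - [0,0,0,0,0.02]
    - [0,0,0,0,0.02]
    - [0,0,0,0,0.02]
    - [0,0,-0.02,0,0.02]
    - [0,0,-0.06,0,0.02]
    - [0,0,-0.1,0,0.02]
    - [0,0,-0.13,0,0.02]
    - [0,0,-0.14,0,0.02]
  force: 40

```text
clock: 3.4
tcp_pos: [0.6956, -0.0135, 0.3419]
orientation: [3.079, 0.617, 0.01]
contact_force: [0.1, 0.5, -4.1]
grip_width: 0.0311
gripper_force: 40.7
```

```bash
python3 - <<'E'
from h import *
goal(.53,-.186,.18)
goal(.53,-.186,.13)
E
```

```text
shift [-0.2193  0.0954  0.0059] roll 0 ycur -67.4 tilt [ 6.3e-03 -3.0e-04 -1.0e+00] q7 -1.35 t 3.4
shift [-0.2196  0.0953  0.0559] roll 0 ycur -67.4 tilt [ 6.3e-03 -3.0e-04 -1.0e+00] q7 -1.35 t 3.4
```

```bash
python3 - <<'E'
from h import *
for i in range(4):
    s=r.get_obs();c=r.calibration("wrist");Rc=cv2.Rodrigues(c["rvec"])[0]
    print(s["clock"],s["tcp_pos"].round(4),s["orientation"].round(4),(-Rc.T@c["tvec"]).round(4),s["qvel"].round(2))
    if i in(0,1): im=r.grab_frame("wrist")
cv2.imwrite("pics/w3.png",im[:,:,::-1])
E
```

```text
3.4 [ 0.6956 -0.0135  0.3419] [3.0789 0.6166 0.0096] [0.7657 0.0162 0.3115] [ 0.   -0.05 -0.01 -0.03 -0.02  0.14  0.02]
3.45 [ 0.6955 -0.0135  0.3415] [3.079  0.6166 0.0084] [0.7655 0.0162 0.3111] [-0.    0.04  0.    0.04  0.01 -0.05 -0.  ]
3.5 [ 0.695  -0.0134  0.3391] [3.0795 0.617  0.0041] [0.7649 0.0163 0.3084] [-0.    0.04  0.    0.05  0.   -0.02 -0.  ]
3.5 [ 0.695  -0.0134  0.3391] [3.0795 0.617  0.0041] [0.7649 0.0163 0.3084] [-0.    0.04  0.    0.05  0.   -0.02 -0.  ]
```

View pics/w3.png

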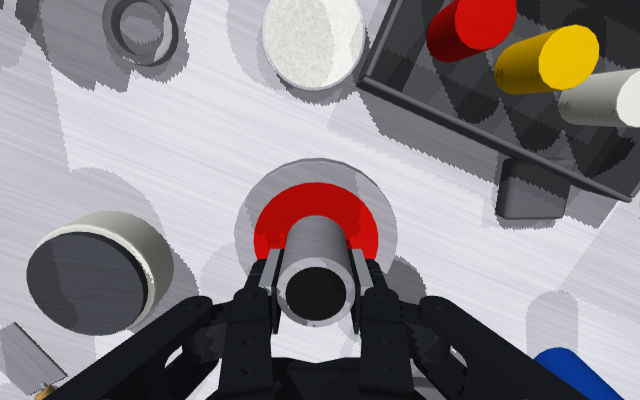

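```bash
python3 - <<'E'
from h import *
s=r.get_obs();R=cv2.Rodrigues(s["orientation"])[0];c=r.calibration("wrist")
im=cv2.imread("pics/w3.png")
o,d=ray(c,316,291.5);o2=R.T@(o-s["tcp_pos"]);d2=R.T@d
for zt in(.13,.135,.14):print(zt,(o2+d2*(zt-o2[2])/d2[2]).round(4))
T=lambda P:P@R.T+s["tcp_pos"]
for zt in(.13,.135,.14):
  p=o2+d2*(zt-o2[2])/d2[2]
  P=circ(p[0],p[1],zt,.016);Q=circ(p[0],p[1],zt+.05,.045)
  k=proj(c,T(Q)); print("disc px extents L,R,T",k[:,0].min(),k[:,0].max(),k[:,1].min(),"neck",np.ptp(proj(c,T(P))[:,0]))
print(T(np.array([[p[0],p[1],.2]])))
goal(.53,-.186,.18)
E
```

```text
0.13 [ 1.21e-02 -1.00e-04  1.30e-01]
0.135 [ 8.90e-03 -1.00e-04  1.35e-01]
0.14 [ 5.6e-03 -1.0e-04  1.4e-01]
disc px extents L,R,T 228.59814521354843 402.7891000709066 149.85304924121735 neck 87.66513678928158
disc px extents L,R,T 231.61663718563275 399.7943218242565 155.13469639904332 neck 83.44213242481806
disc px extents L,R,T 234.43359722132965 396.9993277017648 160.03662446752534 neck 79.60729058846749
[[ 0.7006981  -0.01125584  0.13909898]]
shift [-0.2187  0.0957  0.0037] roll 0 ycur -67.3 tilt [ 2.7e-03 -4.0e-04 -1.0e+00] q7 -1.35 t 3.5
```

```bash
python3 - <<'E'
from h import *
def ell(f,box,lo):
    im=cv2.imread(f);u0,v0,u1,v1=box;g=cv2.GaussianBlur(im[v0:v1,u0:u1],(5,5),0).min(2)
    g=cv2.morphologyEx((g>lo).astype(np.uint8),cv2.MORPH_CLOSE,np.ones((9,9)))
    cs=max(cv2.findContours(g,0,1)[0],key=cv2.contourArea);e=cv2.fitEllipse(cv2.convexHull(cs))
    return np.array(e[0])+(u0,v0),e[1]
for lo in(140,160,180): print(ell("pics/w1.png",(160,3,275,112),lo))
c=r.calibration("top")
for lo in(130,150,170):
  e=ell("pics/top0.png",(334,166,367,199),lo);print(e,at(c,*e[0],.09))
E
```

```text
(array([216.05018234,  55.39015579]), (82.56090545654297, 93.62835693359375))
(array([216.03802872,  55.48425293]), (80.56829071044922, 91.54576110839844))
(array([216.00979996,  55.53572464]), (78.92742156982422, 90.18061828613281))
(array([350.11894035, 181.64937687]), (21.677303314208984, 32.132144927978516)) [ 0.52918944 -0.18502193  0.09      ]Traceback (most recent call last):
  File "<stdin>", line 10, in <module>
  File "<stdin>", line 5, in ell
ValueError: max() iterable argument is empty
```

Emit:
carry_out:
  moves:
    - [-0.03,0.013,0,0,0.02]
    - [-0.065,0.028,0,0,0.02]
    - [-0.105,0.045,0,0,0.02]
    - [-0.145,0.062,0,0,0.02]
    - [-0.18,0.077,0,0,0.02]
    - [-0.205,0.087,0,0,0.02]
    - [-0.219,0.093,0,0,0.02]
    - [-0.223,0.095,0,0,0.02]

```text
clock: 4.3
tcp_pos: [0.5242, -0.1881, 0.3362]
orientation: [-3.08, -0.614, 0.005]
contact_force: [0.6, 1.2, -3.0]
grip_width: 0.0314
gripper_force: 40.6
```

Emit:
carry_out:
  moves:
    - [0,0,0,0,0.02]
    - [0,0,0,0,0.02]
    - [0,0,0,0,0.02]
    - [0,0,0,0,0.02]
    - [0,0,0.01,0,0.02]
    - [0,0,0.015,0,0.02]
    - [0,0,0.02,0,0.02]
    - [0,0,0.02,0,0.02]

```text
clock: 5.1
tcp_pos: [0.5253, -0.1867, 0.3166]
orientation: [-3.079, -0.617, 0.003]
contact_force: [-1.1, 0.8, -3.4]
grip_width: 0.031
gripper_force: 40.6
```

```bash
python3 - <<'E'
from h import *
s=r.get_obs();print(s["tcp_pos"],s["qvel"].round(2))
c=r.calibration("wrist");im=r.grab_frame("wrist")[:,:,::-1].copy()
draw(im,c,circ(.5315,-.1845,.09,.055),(0,255,0))
cv2.imwrite("pics/w4.png",im)
goal(.5255,-.187,.136)
E
```

```text
[ 0.52527712 -0.18671942  0.31657491] [ 0.   -0.01 -0.   -0.01 -0.    0.01  0.  ]
shift [-0.      0.0002  0.0261] roll 0 ycur -67.3 tilt [-1.1e-03  3.0e-04 -1.0e+00] q7 -1.04 t 5.15
```

View pics/w4.png

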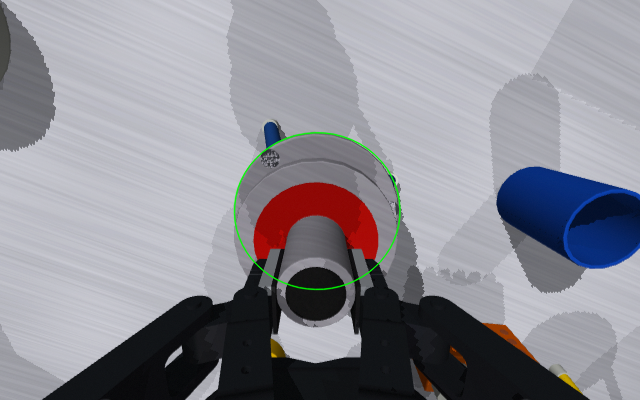

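Emit:
carry_out:
  moves:
    - [0,0,0.01,0,0.02]
    - [0,0,0.018,0,0.02]
    - [0,0,0.022,0,0.02]
    - [0,0,0.024,0,0.02]
    - [0,0,0.0255,0,0.02]
    - [0,0,0.0265,0,0.02]
    - [0,0,0.0265,0,0.02]
    - [0,0,0.0265,0,0.02]

```text
clock: 5.95
tcp_pos: [0.5257, -0.1868, 0.2914]
orientation: [3.08, 0.618, 0.001]
contact_force: [0.2, 0.5, -3.0]
grip_width: 0.0309
gripper_force: 40.6
```

Emit:
carry_out:
  moves:
    - [0,0,0.001,0,0.02]
    - [0,0,0.001,0,0.02]
    - [0,0,0.002,0,0.02]
    - [0,0,0.002,0,0.02]
    - [0,0,0.003,0,0.02]
    - [0,0,0.003,0,0.02]
    - [0,0,0.003,0,0.02]
    - [0,0,0.003,0,0.02]

```text
clock: 6.75
tcp_pos: [0.5257, -0.1868, 0.2897]
orientation: [3.08, 0.617, 0.0]
contact_force: [-6.0, 1.4, 11.9]
grip_width: 0.0315
gripper_force: 42.2
```

Touching down. Release slowly, then rise.

Emit:
carry_out:
  moves:
    - [0,0,-0.001,0,0.033]
    - [0,0,-0.001,0,0.036]
    - [0,0,-0.001,0,0.04]
    - [0,0,-0.001,0,0.05]
    - [0,0,-0.001,0,0.065]
    - [0,0,-0.001,0,0.085]
    - [0,0,-0.001,0,0.085]
    - [0,0,-0.001,0,0.085]

```text
clock: 7.55
tcp_pos: [0.5257, -0.1868, 0.2892]
orientation: [-3.08, -0.618, -0.0]
contact_force: [0.4, -0.1, -0.0]
grip_width: 0.085
gripper_force: 0.0
```

Emit:
carry_out:
  moves:
    - [0,0,-0.02,0,0.085]
    - [0,0,-0.06,0,0.085]
    - [0,0,-0.1,0,0.085]
    - [-0.01,0,-0.13,0,0.085]
    - [-0.02,0,-0.14,0,0.085]
    - [-0.02,0,-0.14,0,0.085]
    - [-0.02,0,-0.14,0,0.085]
    - [-0.02,0,-0.14,0,0.085]

```text
clock: 8.35
tcp_pos: [0.507, -0.1942, 0.4275]
orientation: [-3.079, -0.618, 0.004]
contact_force: [-0.4, -0.2, -0.3]
grip_width: 0.0854
gripper_force: 0.0
```

```bash
python3 - <<'E'
from h import *
c=r.calibration("wrist");im=r.grab_frame("wrist")[:,:,::-1].copy();cv2.imwrite("pics/w5r.png",im)
import pickle;pickle.dump(c,open("c5.pkl","wb"))
print(proj(c,[[.53,-.186,.09],[.594,-.372,.085]]))
k=proj(c,[[.5315,-.1845,.09]])[0].astype(int)
x0,y0=k[0]-80,max(0,k[1]-80)
cr=cv2.resize(im[y0:y0+150,x0:x0+160],None,fx=4,fy=4,interpolation=2)
for rad,z in((.055,.09),(.045,.102),(.016,.152)): draw(cr,c,circ(.5315,-.1845,z,rad),(0,255,0),4,(x0,y0))
cv2.imwrite("pics/w5.png",cr);print(x0,y0)
goal(.594,-.372,.2)
E
```

```text
[[317.54419305 162.2782472 ]
 [510.59294927 174.14594763]]
236 80
shift [0.0116 0.1977 0.0721] roll 0 ycur -67.3 tilt [-0.0026  0.0011 -1.    ] q7 -0.98 t 8.4
```

View pics/w5.png

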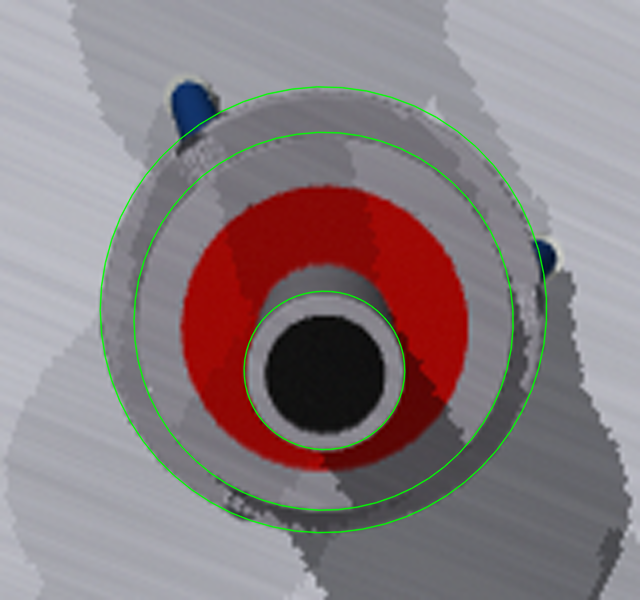

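The flange sits concentric with the plate to about 1 mm. Next is the beaker.

Emit:
carry_out:
  moves:
    - [0.002,0.025,0,0,0.085]
    - [0.005,0.065,0,0,0.085]
    - [0.008,0.11,0.02,0,0.085]
    - [0.012,0.155,0.05,0,0.085]
    - [0.014,0.185,0.08,0,0.085]
    - [0.014,0.197,0.09,0,0.085]
    - [0.014,0.197,0.09,0,0.085]
    - [0.014,0.197,0.09,0,0.085]

```text
clock: 9.2
tcp_pos: [0.5964, -0.3696, 0.3393]
orientation: [-3.079, -0.619, -0.0]
contact_force: [0.5, -0.1, 0.3]
grip_width: 0.0856
gripper_force: 0.0
```

```bash
python3 - <<'E'
from h import *
s=r.get_obs();print(s["tcp_pos"],s["qvel"].round(2))
c=r.calibration("wrist");im=r.grab_frame("wrist")[:,:,::-1].copy()
for z in(.085,0): draw(im,c,circ(.596,-.37,z,.03),(0,255,0))
cv2.imwrite("pics/w6.png",im)
goal(.596,-.37,.05)
E
```

```text
[ 0.59641319 -0.36964005  0.33932393] [-0.01 -0.04 -0.01 -0.    0.   -0.   -0.  ]
shift [-0.0011  0.0004  0.1354] roll 0 ycur -67.2 tilt [ 1.4e-03  5.0e-04 -1.0e+00] q7 -0.77 t 9.25
```

View pics/w6.png

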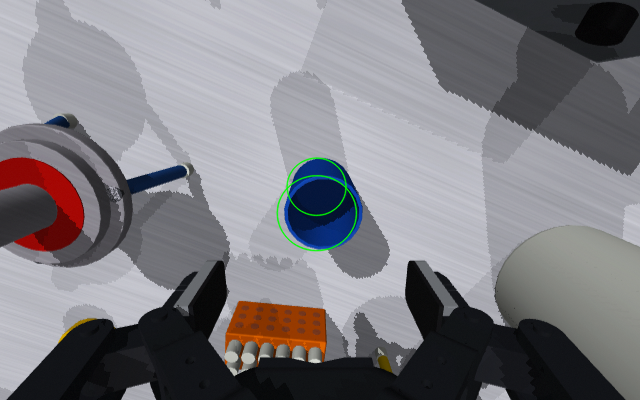

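Emit:
carry_out:
  moves:
    - [0,0.005,0.035,0,0.085]
    - [0,0.005,0.075,0,0.085]
    - [0,0.005,0.11,0,0.085]
    - [0,0.005,0.13,0,0.085]
    - [0,0.005,0.137,0,0.085]
    - [0,0.005,0.137,0,0.085]
    - [0,0.005,0.137,0,0.06]
    - [0,0.005,0.137,0,0.045]
  force: 25

```text
clock: 10.05
tcp_pos: [0.5989, -0.3756, 0.2047]
orientation: [3.078, 0.617, 0.004]
contact_force: [-2.4, 1.8, 16.1]
grip_width: 0.0598
gripper_force: 22.5
```

Emit:
carry_out:
  moves:
    - [0,0,0,0,0.045]
    - [0,0,0,0,0.045]
    - [0,0,0,0,0.045]
    - [0,0,-0.02,0,0.045]
    - [0,0,-0.06,0,0.045]
    - [0,0,-0.1,0,0.045]
    - [0,0,-0.14,0,0.045]
    - [0,0,-0.17,0,0.045]

```text
clock: 10.85
tcp_pos: [0.5982, -0.3756, 0.3762]
orientation: [3.078, 0.617, 0.005]
contact_force: [0.5, -0.5, -0.3]
grip_width: 0.0591
gripper_force: 27.5
```

```bash
python3 - <<'E'
from h import *
goal(.536,.150,.2)
E
```

```text
shift [ 0.1452 -0.509   0.02  ] roll 0 ycur -67.3 tilt [ 0.0035 -0.0019 -1.    ] q7 -0.76 t 10.85
```

Emit:
carry_out:
  moves:
    - [0.006,-0.02,-0.02,0,0.045]
    - [0.017,-0.06,-0.03,0,0.045]
    - [0.029,-0.1,-0.03,0,0.045]
    - [0.04,-0.14,-0.03,0,0.045]
    - [0.051,-0.18,-0.03,0,0.045]
    - [0.063,-0.22,-0.03,0,0.045]
    - [0.074,-0.26,-0.03,0,0.045]
    - [0.086,-0.3,-0.03,0,0.045]

```text
clock: 11.65
tcp_pos: [0.5611, -0.064, 0.4032]
orientation: [3.08, 0.617, 0.002]
contact_force: [1.5, 0.3, -0.3]
grip_width: 0.0593
gripper_force: 27.5
```

Emit:
carry_out:
  moves:
    - [0.011,-0.04,0,0,0.045]
    - [0.022,-0.08,0,0,0.045]
    - [0.034,-0.12,0.01,0,0.045]
    - [0.045,-0.16,0.02,0,0.045]
    - [0.054,-0.19,0.03,0,0.045]
    - [0.059,-0.207,0.04,0,0.045]
    - [0.059,-0.209,0.045,0,0.045]
    - [0.059,-0.209,0.045,0,0.045]

```text
clock: 12.45
tcp_pos: [0.5353, 0.1497, 0.357]
orientation: [3.079, 0.618, -0.001]
contact_force: [0.0, -0.4, -0.5]
grip_width: 0.0598
gripper_force: 27.5
```

Emit:
carry_out:
  moves:
    - [0,0,0,0,0.045]
    - [0,0,0,0,0.045]
    - [0,0,0.01,0,0.045]
    - [0,0,0.02,0,0.045]
    - [0,0,0.03,0,0.045]
    - [0,0,0.03,0,0.045]
    - [0,0,0.03,0,0.045]
    - [0,0,0.03,0,0.045]

```text
clock: 13.25
tcp_pos: [0.5357, 0.1502, 0.3274]
orientation: [-3.08, -0.618, -0.001]
contact_force: [0.0, 0.7, -1.4]
grip_width: 0.0592
gripper_force: 27.5
```

```bash
python3 - <<'E'
from h import *
s=r.get_obs();print(s["tcp_pos"],s["qvel"].round(2))
R=cv2.Rodrigues(s["orientation"])[0]
c=r.calibration("wrist");im=r.grab_frame("wrist")[:,:,::-1].copy()
draw(im,c,circ(.536,.15,.055,.054),(0,255,0))
draw(im,c,circ(*s["tcp_pos"][:2],s["tcp_pos"][2]-.155+.037,.03),(255,255,0))
cv2.imwrite("pics/w7.png",im)
goal(.536,.15,.1)
E
```

```text
[0.53572663 0.15020127 0.32738226] [ 0. -0. -0. -0.  0. -0.  0.]
shift [0.0001 0.0003 0.0725] roll 0 ycur -67.3 tilt [ 6.e-04  3.e-04 -1.e+00] q7 -1.7 t 13.3
```

View pics/w7.png

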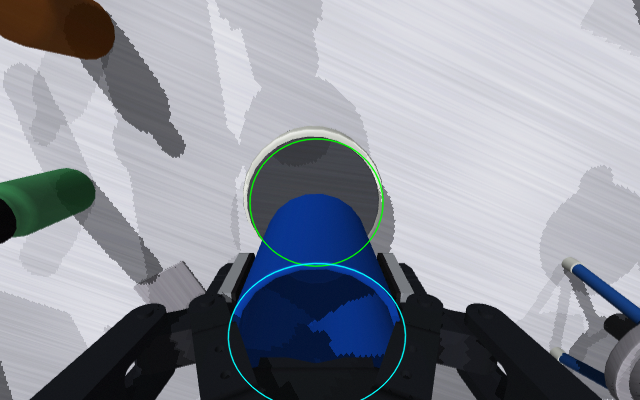

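```bash
python3 - <<'E'
from h import *
s=r.get_obs();c=r.calibration("wrist");t=s["tcp_pos"]
R=cv2.Rodrigues(s["orientation"])[0]
for dx in(-.005,0,.005):
  for z in(.118,.203):
    q=t+R@[dx,0,z];k=proj(c,circ(*q,.03));print(dx,z,k[:,1].min().round(1),k[:,0].min().round(1),k[:,0].max().round(1))
E
```

```text
-0.005 0.118 277.1 229.0 403.6
-0.005 0.203 200.9 266.2 365.3
0 0.118 262.9 227.8 404.9
0 0.203 192.5 265.8 365.7
0.005 0.118 248.2 226.6 406.2
0.005 0.203 184.0 265.4 366.2
```

Emit:
carry_out:
  moves:
    - [0,0,0.02,0,0.045]
    - [0,0,0.045,0,0.045]
    - [0,0,0.058,0,0.045]
    - [0,0,0.064,0,0.045]
    - [0,0,0.067,0,0.045]
    - [0,0,0.068,0,0.045]
    - [0,0,0.069,0,0.045]
    - [0,0,0.069,0,0.045]

```text
clock: 14.1
tcp_pos: [0.5357, 0.1503, 0.2598]
orientation: [3.08, 0.618, 0.001]
contact_force: [-3.9, -0.7, 7.2]
grip_width: 0.0595
gripper_force: 28.1
```

Emit:
carry_out:
  moves:
    - [0,0,-0.001,0,0.062]
    - [0,0,-0.001,0,0.066]
    - [0,0,-0.001,0,0.075]
    - [0,0,-0.001,0,0.085]
    - [0,0,-0.001,0,0.085]
    - [0,0,-0.03,0,0.085]
    - [0,0,-0.07,0,0.085]
    - [0,0,-0.12,0,0.085]

```text
clock: 14.9
tcp_pos: [0.5349, 0.1498, 0.3779]
orientation: [3.08, 0.618, -0.006]
contact_force: [1.3, 0.3, -0.4]
grip_width: 0.0851
gripper_force: 0.0
```

```bash
python3 - <<'E'
from h import *
goal(.434,-.393,.2,17)
E
```

```text
shift [-0.3024  0.4618  0.0239] roll -1.472 ycur -67.3 tilt [-0.0038 -0.001  -1.    ] q7 -1.68 t 14.9
```

Emit:
carry_out:
  moves:
    - [-0.015,0.023,-0.02,-0.1,0.085]
    - [-0.04,0.06,-0.03,-0.2,0.085]
    - [-0.065,0.1,-0.03,-0.3,0.085]
    - [-0.09,0.138,-0.03,-0.4,0.085]
    - [-0.115,0.176,-0.03,-0.5,0.085]
    - [-0.14,0.214,-0.03,-0.6,0.085]
    - [-0.165,0.252,-0.03,-0.7,0.085]
    - [-0.185,0.283,-0.03,-0.8,0.085]

```text
clock: 15.7
tcp_pos: [0.4729, -0.185, 0.4083]
orientation: [2.594, 1.771, -0.001]
contact_force: [0.9, -0.3, -0.2]
grip_width: 0.085
gripper_force: 0.0
```

```bash
python3 - <<'E'
from h import *
goal(.434,-.393,.18,17)
E
```

```text
shift [-0.2078  0.0395  0.0734] roll -0.669 ycur -21.4 tilt [ 0.e+00 -7.e-04 -1.e+00] q7 -0.19 t 15.7
```

Emit:
carry_out:
  moves:
    - [-0.04,0.008,0,-0.1,0.085]
    - [-0.08,0.015,0,-0.2,0.085]
    - [-0.12,0.022,0.01,-0.3,0.085]
    - [-0.16,0.03,0.03,-0.42,0.085]
    - [-0.19,0.036,0.05,-0.54,0.085]
    - [-0.207,0.04,0.06,-0.64,0.085]
    - [-0.207,0.04,0.07,-0.669,0.085]
    - [-0.207,0.04,0.07,-0.669,0.085]

```text
clock: 16.5
tcp_pos: [0.435, -0.3889, 0.3366]
orientation: [-1.872, -2.519, -0.001]
contact_force: [0.7, -0.1, 0.1]
grip_width: 0.085
gripper_force: 0.0
```

```bash
cat >> h.py <<'E'
def rect(x,y,z,w,l,h):
    "l long along heading h deg"
    a=np.radians(h);e=np.array([np.cos(a),np.sin(a)]);n=np.array([-e[1],e[0]])
    return np.array([[*(np.array([x,y])+sx*e*l/2+sy*n*w/2),z] for sx,sy in((1,1),(1,-1),(-1,-1),(-1,1))])
E
python3 - <<'E'
from h import *
s=r.get_obs();print(s["tcp_pos"],s["qvel"].round(2))
c=r.calibration("wrist");im=r.grab_frame("wrist")[:,:,::-1].copy();cv2.imwrite("pics/w8r.png",im)
draw(im,c,rect(.434,-.393,.056,.044,.1,-73),(0,255,0))
cv2.imwrite("pics/w8.png",im)
goal(.434,-.393,.032,17)
E
```

```text
[ 0.43501473 -0.3889114   0.33662049] [-0.02 -0.03 -0.01 -0.01 -0.01  0.02 -0.02]
shift [-0.0043 -0.003   0.1507] roll -0.003 ycur 16.8 tilt [-7.0e-04  1.7e-03 -1.0e+00] q7 0.8 t 16.55
```

View pics/w8.png

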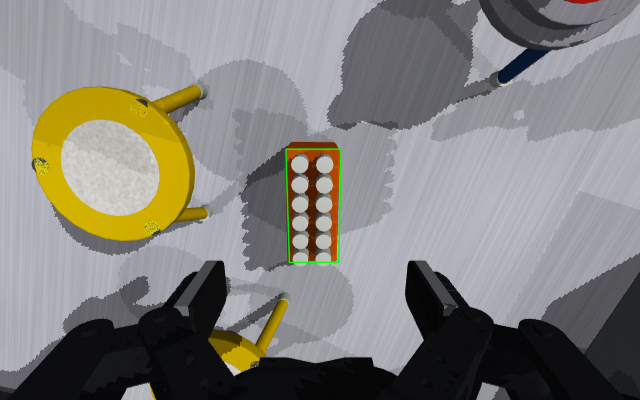

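```bash
python3 - <<'E'
from h import *
c=r.calibration("wrist")
for u,v,z in((240,333,.09),(270,345,.09),(285,298,.02),(192,165,.09),(205,212,.01)):
    p=at(c,u,v,z);print(p.round(3),(local(p)-local([.434,-.393,z]))[:2].round(3))
E
```

```text
[ 0.405 -0.505  0.09 ] [-0.099 -0.06 ]
[ 0.432 -0.51   0.09 ] [-0.111 -0.036]
[ 0.438 -0.509  0.02 ] [-0.112 -0.029]
[ 0.342 -0.376  0.09 ] [ 0.043 -0.084]
[ 0.336 -0.442  0.01 ] [-0.019 -0.108]
```

Emit:
carry_out:
  moves:
    - [-0.004,-0.002,0.03,0,0.07]
    - [-0.004,-0.002,0.07,0,0.068]
    - [-0.004,-0.002,0.11,0,0.068]
    - [-0.004,-0.002,0.135,0,0.068]
    - [-0.004,-0.002,0.147,0,0.068]
    - [-0.004,-0.002,0.15,0,0.068]
    - [-0.004,-0.002,0.15,0,0.05]
    - [-0.004,-0.002,0.15,0,0.035]
  force: 30

```text
clock: 17.35
tcp_pos: [0.4353, -0.3944, 0.19]
orientation: [1.871, 2.521, -0.001]
contact_force: [0.7, -0.4, -2.6]
grip_width: 0.0436
gripper_force: 31.7
```

Emit:
carry_out:
  moves:
    - [0,0,0,0,0.03]
    - [0,0,0,0,0.03]
    - [0,0,0,0,0.03]
    - [0,0,-0.02,0,0.03]
    - [0,0,-0.06,0,0.03]
    - [0,0,-0.1,0,0.03]
    - [0,0,-0.15,0,0.03]
    - [0,0,-0.2,0,0.03]

```text
clock: 18.15
tcp_pos: [0.434, -0.3937, 0.39]
orientation: [-1.872, -2.522, -0.0]
contact_force: [1.1, -1.0, -2.7]
grip_width: 0.0435
gripper_force: 31.6
```

```bash
python3 - <<'E'
from h import *
# stand (.5315,-.1845), stirrer (.5355,.150)
print("line heading",np.degrees(np.arctan2(.3345,.004)))
c=r.calibration("wrist");s=r.get_obs();print(s["tcp_pos"])
im=r.grab_frame("wrist")[:,:,::-1].copy();cv2.imwrite("pics/w9r.png",im)
import pickle;pickle.dump((c,s),open("c9.pkl","wb"))
goal(.5335,-.017,.2,-0.7)
E
```

```text
line heading 89.31488133093282
[ 0.43398911 -0.39368843  0.39003072]
shift [0.3341 0.2022 0.0424] roll 0.306 ycur 16.8 tilt [ 0.0102 -0.0083 -0.9999] q7 0.83 t 18.2
```

Emit:
carry_out:
  moves:
    - [0.025,0.015,0,0.03,0.03]
    - [0.065,0.04,0,0.07,0.03]
    - [0.108,0.065,0,0.11,0.03]
    - [0.15,0.09,0,0.15,0.03]
    - [0.19,0.115,0,0.19,0.03]
    - [0.23,0.139,0,0.23,0.03]
    - [0.27,0.163,0,0.27,0.03]
    - [0.3,0.181,0,0.306,0.03]

```text
clock: 19.0
tcp_pos: [0.5209, -0.0512, 0.3885]
orientation: [2.234, 2.209, 0.002]
contact_force: [1.2, -0.0, -2.7]
grip_width: 0.0439
gripper_force: 31.8
```

Emit:
carry_out:
  moves:
    - [0.02,0.01,0,0,0.03]
    - [0.03,0.01,0,0,0.03]
    - [0.03,0.01,0.02,0,0.03]
    - [0.03,0.01,0.06,0,0.03]
    - [0.03,0.01,0.09,0,0.03]
    - [0.03,0.01,0.1,0,0.03]
    - [0.03,0.01,0.1,0,0.03]
    - [0.03,0.01,0.1,0,0.03]

```text
clock: 19.8
tcp_pos: [0.5318, -0.025, 0.2894]
orientation: [2.235, 2.206, 0.002]
contact_force: [1.1, 0.6, -2.4]
grip_width: 0.0439
gripper_force: 31.6
```

```bash
python3 - <<'E'
from h import *
s=r.get_obs();print(s["tcp_pos"],s["qvel"].round(2),s["contact_force"])
c=r.calibration("wrist");im=r.grab_frame("wrist")[:,:,::-1].copy()
z=s["tcp_pos"][2]-.19
R=cv2.Rodrigues(s["orientation"])[0];h=np.degrees(np.arctan2(R[1,0],R[0,0]))
draw(im,c,rect(*s["tcp_pos"][:2],z+.056,.044,.1,h),(0,255,0))
draw(im,c,rect(*s["tcp_pos"][:2],z,.044,.1,h),(255,255,0))
draw(im,c,circ(.5355,.15,.055,.054),(0,255,0));draw(im,c,circ(.5315,-.1845,.09,.055),(0,255,0))
cv2.imwrite("pics/w10.png",im)
goal(.5335,-.017,.035,-0.7)
E
```

```text
[ 0.53179716 -0.02495448  0.28940039] [ 0.   -0.01 -0.01 -0.01  0.   -0.   -0.  ] [ 1.0598493   0.63625294 -2.42352393]
shift [0.0078 0.0011 0.0998] roll -0.0 ycur -0.7 tilt [ 2.7e-03 -1.0e-04 -1.0e+00] q7 -0.28 t 19.85
```

View pics/w10.png

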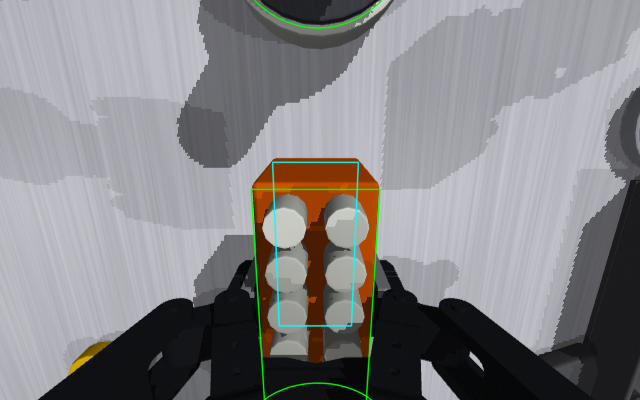

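Emit:
carry_out:
  moves:
    - [0.0065,0.001,0.02,0,0.03]
    - [0.0065,0.001,0.055,0,0.03]
    - [0.0065,0.001,0.08,0,0.03]
    - [0.0065,0.001,0.092,0,0.03]
    - [0.0065,0.001,0.096,0,0.03]
    - [0.0065,0.001,0.098,0,0.03]
    - [0.0065,0.001,0.099,0,0.03]
    - [0.0065,0.001,0.099,0,0.03]

```text
clock: 20.65
tcp_pos: [0.5329, -0.0182, 0.1902]
orientation: [2.234, 2.207, 0.002]
contact_force: [-0.2, -0.1, -2.4]
grip_width: 0.0436
gripper_force: 31.7
```

Emit:
carry_out:
  moves:
    - [0,0,0.001,0,0.03]
    - [0,0,0.001,0,0.03]
    - [0,0,0.002,0,0.03]
    - [0,0,0.002,0,0.03]
    - [0,0,0.002,0,0.03]
    - [0,0,0.002,0,0.03]
    - [0,0,0.002,0,0.03]
    - [0,0,0.002,0,0.03]

```text
clock: 21.45
tcp_pos: [0.5329, -0.018, 0.1898]
orientation: [2.233, 2.206, 0.001]
contact_force: [-6.8, -0.3, 21.3]
grip_width: 0.0436
gripper_force: 34.3
```

Emit:
carry_out:
  moves:
    - [0,0,-0.001,0,0.047]
    - [0,0,-0.001,0,0.052]
    - [0,0,-0.001,0,0.06]
    - [0,0,-0.001,0,0.07]
    - [0,0,-0.03,0,0.07]
    - [0,0,-0.07,0,0.07]
    - [0,0,-0.12,0,0.085]
    - [0,0,-0.17,0,0.085]

```text
clock: 22.25
tcp_pos: [0.5319, -0.0181, 0.3585]
orientation: [-2.234, -2.207, 0.001]
contact_force: [1.6, -0.4, -1.1]
grip_width: 0.0849
gripper_force: 0.0
```

```bash
python3 - <<'E'
from h import *
print(r.get_obs()["tcp_pos"])
goal(.59,.38,.22,90)
E
```

```text
[ 0.53194996 -0.01812128  0.35851164]
shift [ 0.3988  0.0533 -0.0164] roll 1.559 ycur -0.7 tilt [-1.4e-03  3.0e-04 -1.0e+00] q7 -0.24 t 22.25
```

Emit:
carry_out:
  moves:
    - [0.02,0.003,-0.02,-0.13,0.085]
    - [0.055,0.008,-0.03,-0.27,0.085]
    - [0.1,0.014,-0.03,-0.41,0.085]
    - [0.145,0.02,-0.03,-0.55,0.085]
    - [0.19,0.026,-0.03,-0.69,0.085]
    - [0.23,0.031,-0.03,-0.83,0.085]
    - [0.27,0.036,-0.03,-0.97,0.085]
    - [0.31,0.041,-0.03,-1.11,0.085]

```text
clock: 23.05
tcp_pos: [0.5772, 0.2928, 0.3869]
orientation: [-0.727, -3.056, 0.001]
contact_force: [0.1, 0.4, 0.3]
grip_width: 0.0849
gripper_force: 0.0
```

```bash
python3 - <<'E'
from h import *
goal(.59,.38,.2,90)
E
```

```text
shift [0.0278 0.0836 0.0318] roll -0.467 ycur 63.2 tilt [-3.e-04 -3.e-04 -1.e+00] q7 0.25 t 23.05
```

Emit:
carry_out:
  moves:
    - [0.01,0.03,0,-0.13,0.085]
    - [0.02,0.06,0.01,-0.27,0.085]
    - [0.026,0.08,0.02,-0.4,0.085]
    - [0.028,0.084,0.03,-0.468,0.085]
    - [0.028,0.084,0.03,-0.468,0.085]
    - [0.028,0.084,0.03,-0.468,0.085]
    - [0.028,0.084,0.03,-0.468,0.085]
    - [0.028,0.084,0.03,-0.468,0.085]

```text
clock: 23.85
tcp_pos: [0.5908, 0.3782, 0.358]
orientation: [0.011, 3.14, 0.0]
contact_force: [-0.6, 0.5, 0.1]
grip_width: 0.0852
gripper_force: 0.0
```

```bash
python3 - <<'E'
from h import *
s=r.get_obs();print(s["tcp_pos"],s["qvel"].round(2))
c=r.calibration("wrist");im=r.grab_frame("wrist")[:,:,::-1].copy()
for z in(.065,0): draw(im,c,circ(.59,.38,z,.024),(0,255,0))
cv2.imwrite("pics/w11.png",im)
goal(.59,.38,.06,90)
E
```

```text
[0.59076986 0.37823801 0.35799297] [-0.  0. -0.  0.  0. -0.  0.]
shift [0.0009 0.0016 0.143 ] roll -0.006 ycur 89.6 tilt [ 1.2e-03  1.0e-04 -1.0e+00] q7 0.55 t 23.9
```

View pics/w11.png

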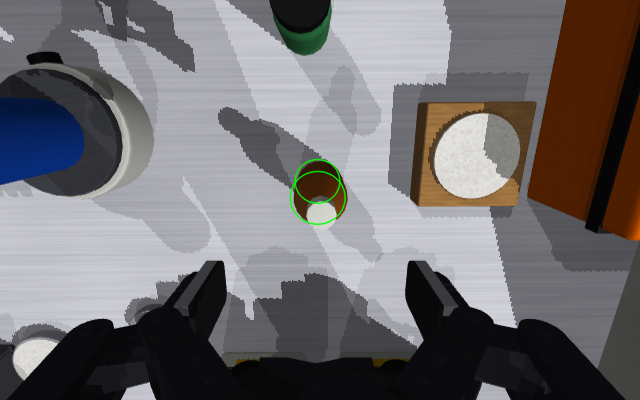

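Emit:
carry_out:
  moves:
    - [0.001,0.002,0.03,0,0.085]
    - [0.001,0.002,0.07,0,0.085]
    - [0.001,0.002,0.11,0,0.085]
    - [0.001,0.002,0.135,0,0.085]
    - [0.001,0.002,0.143,0,0.085]
    - [0.001,0.002,0.143,0,0.085]
    - [0.001,0.002,0.143,0,0.06]
    - [0.001,0.002,0.143,0,0.035]
  force: 30

```text
clock: 24.7
tcp_pos: [0.59, 0.3814, 0.2163]
orientation: [0.008, 3.139, 0.003]
contact_force: [-0.3, -0.3, -0.2]
grip_width: 0.0586
gripper_force: 0.0
```

Emit:
carry_out:
  moves:
    - [0,0,0,0,0.03]
    - [0,0,0,0,0.03]
    - [0,0,0,0,0.03]
    - [0,0,0,0,0.03]
    - [0,0,-0.02,0,0.03]
    - [0,0,-0.06,0,0.03]
    - [0,0,-0.11,0,0.03]
    - [0,0,-0.16,0,0.03]

```text
clock: 25.5
tcp_pos: [0.5889, 0.3806, 0.3765]
orientation: [-0.007, -3.141, 0.001]
contact_force: [1.2, -0.0, -2.7]
grip_width: 0.0467
gripper_force: 32.1
```

```bash
python3 - <<'E'
from h import *
print(r.get_obs()["tcp_pos"])
goal(.457,-.018,.2,90)
goal(.457,-.018,.2,89.3)
E
```

```text
[0.58892548 0.38055164 0.37653993]
shift [ 0.1301 -0.3991  0.0218] roll -0.004 ycur 89.7 tilt [-1.e-03 -5.e-04 -1.e+00] q7 0.56 t 25.5
shift [ 0.1301 -0.3991  0.0218] roll 0.008 ycur 89.7 tilt [-1.e-03 -5.e-04 -1.e+00] q7 0.56 t 25.5
```

Emit:
carry_out:
  moves:
    - [0.005,-0.015,-0.03,0,0.03]
    - [0.016,-0.05,-0.04,0,0.03]
    - [0.03,-0.093,-0.04,0,0.03]
    - [0.044,-0.136,-0.04,0,0.03]
    - [0.058,-0.179,-0.04,0,0.03]
    - [0.072,-0.222,-0.04,0,0.03]
    - [0.086,-0.265,-0.04,0,0.03]
    - [0.1,-0.308,-0.04,0,0.03]

```text
clock: 26.3
tcp_pos: [0.4866, 0.072, 0.415]
orientation: [0.007, 3.141, -0.001]
contact_force: [0.8, -0.9, -1.4]
grip_width: 0.0468
gripper_force: 32.1
```

Emit:
carry_out:
  moves:
    - [0.011,-0.035,0,0,0.03]
    - [0.022,-0.07,0,0,0.03]
    - [0.028,-0.086,0,0,0.03]
    - [0.03,-0.091,0.01,0,0.03]
    - [0.03,-0.091,0.05,0,0.03]
    - [0.03,-0.091,0.09,0,0.03]
    - [0.03,-0.091,0.11,0,0.03]
    - [0.03,-0.091,0.11,0,0.03]

```text
clock: 27.1
tcp_pos: [0.4561, -0.0164, 0.3017]
orientation: [-0.004, -3.136, -0.002]
contact_force: [0.9, 0.3, -2.2]
grip_width: 0.0466
gripper_force: 32.1
```

Emit:
carry_out:
  moves:
    - [0,0,0,0,0.03]
    - [0,0,0,0,0.03]
    - [0,0,0,0,0.03]
    - [0,0,0,0,0.03]
    - [0,0,0,0,0.03]
    - [0,0,0,0,0.03]
    - [0,0,0,0,0.03]
    - [0,0,0,0,0.03]

```text
clock: 27.9
tcp_pos: [0.4575, -0.0175, 0.3042]
orientation: [-0.008, -3.142, 0.0]
contact_force: [0.3, 0.2, -2.2]
grip_width: 0.0463
gripper_force: 32.1
```

```bash
python3 - <<'E'
from h import *
s=r.get_obs();print(s["tcp_pos"],s["contact_force"],s["grip_width"],s["joints"].round(2))
goal(.457,-.0175,.0605,89.5)
c=r.calibration("scene");im=r.grab_frame("scene")[:,:,::-1].copy()
cv2.imwrite("pics/s1.png",cv2.resize(im[120:300,220:460],None,fx=3.3,fy=3.3,interpolation=2))
c=r.calibration("wrist");im=r.grab_frame("wrist")[:,:,::-1].copy()
z=s["tcp_pos"][2]-.2155
for h in(0,.065): draw(im,c,circ(*s["tcp_pos"][:2],z+h,.024),(0,255,0))
cv2.imwrite("pics/w12.png",im)
E
```

```text
[ 0.45745985 -0.01751632  0.30420397] [ 0.29762741  0.20462658 -2.20967654] 0.04628177133931528 [ 0.56  0.36 -0.77  2.11  0.35  0.8   1.14]
shift [0.0005 0.     0.0887] roll 0.004 ycur 89.7 tilt [-0.e+00 -1.e-04 -1.e+00] q7 1.14 t 27.9
```

View pics/w12.png

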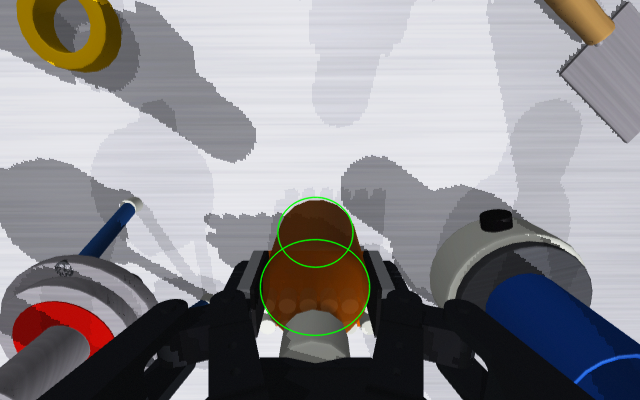

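Emit:
carry_out:
  moves:
    - [0.001,0,0.02,0,0.03]
    - [0.001,0,0.05,0,0.03]
    - [0.001,0,0.072,0,0.03]
    - [0.001,0,0.082,0,0.03]
    - [0.001,0,0.086,0,0.03]
    - [0.001,0,0.087,0,0.03]
    - [0.001,0,0.088,0,0.03]
    - [0.001,0,0.0885,0,0.03]

```text
clock: 28.8
tcp_pos: [0.4569, -0.0175, 0.2164]
orientation: [0.008, 3.14, -0.0]
contact_force: [0.6, -0.8, -3.1]
grip_width: 0.0467
gripper_force: 32.1
```

Emit:
carry_out:
  moves:
    - [0,0,0,0,0.03]
    - [0,0,0,0,0.03]
    - [0,0,0,0,0.03]
    - [0,0,0,0,0.03]
    - [0,0,0,0,0.03]
    - [0,0,0,0,0.03]
    - [0,0,0,0,0.03]
    - [0,0,0,0,0.03]

```text
clock: 29.6
tcp_pos: [0.4567, -0.0174, 0.216]
orientation: [0.007, 3.141, -0.0]
contact_force: [-1.1, -0.2, 6.0]
grip_width: 0.0469
gripper_force: 32.9
```

Emit:
carry_out:
  moves:
    - [0,0,0,0,0.05]
    - [0,0,0,0,0.055]
    - [0,0,0,0,0.065]
    - [0,0,0,0,0.08]
    - [0,0,0,0,0.08]
    - [0,0,-0.02,0,0.08]
    - [0,0,-0.06,0,0.08]
    - [0,0,-0.11,0,0.08]

```text
clock: 30.4
tcp_pos: [0.4557, -0.0175, 0.3256]
orientation: [-0.007, -3.137, -0.002]
contact_force: [1.8, -0.5, 0.6]
grip_width: 0.0801
gripper_force: 0.0
```

Emit:
carry_out:
  moves:
    - [0,0,-0.04,0,0.085]
    - [-0.02,0,-0.08,0,0.085]
    - [-0.05,0,-0.11,0,0.085]
    - [-0.09,0,-0.13,0,0.085]
    - [-0.13,0,-0.13,0,0.085]
    - [-0.15,0,-0.13,0,0.085]
    - [-0.15,0,-0.13,0,0.085]
    - [-0.15,0,-0.13,0,0.085]

```text
clock: 31.2
tcp_pos: [0.606, -0.0179, 0.455]
orientation: [-0.007, -3.14, -0.001]
contact_force: [0.0, 0.2, 0.1]
grip_width: 0.0851
gripper_force: 0.0
```

```bash
python3 - <<'E'
from h import *
s=r.get_obs();print(s["tcp_pos"])
c=r.calibration("wrist");im=r.grab_frame("wrist")[:,:,::-1].copy()
draw(im,c,rect(.533,-.017,.056,.044,.1,89.3),(0,255,0))
draw(im,c,circ(.457,-.0175,.065,.024),(0,255,0));draw(im,c,circ(.457,-.0175,0,.024),(0,255,0))
draw(im,c,circ(.5355,.15,.055,.054),(0,255,0));draw(im,c,circ(.5355,.15,.14,.03),(0,255,0))
draw(im,c,circ(.5315,-.1845,.09,.055),(0,255,0));draw(im,c,circ(.5315,-.1845,.102,.045),(0,255,0))
cv2.imwrite("pics/w13.png",im)
E
```

```text
[ 0.6060243  -0.01785558  0.45504359]
```

View pics/w13.png

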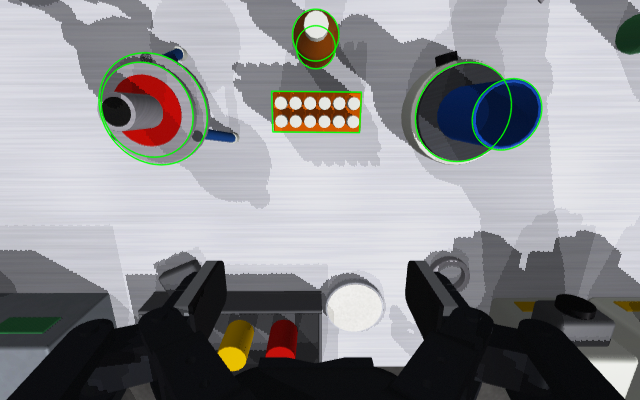

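The last view shows everything standing on its drawn target outline: flange (145,110), beaker (507,114), rack (317,112) and amber bottle (316,35).

```bash
python3 -c "
from bench import r
print(r.hand_in())"
```

```text
the job is handed in; nothing more can be done
None
```

The station is set out in the order asked and handed in at about 31 s; the last wrist view showed flange, beaker, rack and amber bottle on their targets to within a few mm, the amber bottle about 3 cm from the rack, and the green jar was never touched, but I viewed 16 pictures, two over the limit of 14.

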